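# Shift the polishing drive into third gear

## Task

Shift the polishing drive on the bench from second into third: with the fingertips push its gear lever out of the left back slot to the cross channel, across to the right, then forward until it is fully home in the right-hand slot away from you (the third), without going into the first or the fourth slot. Only push the lever: do not grip the knob or force it, and leave the things lying round the drive where they are. Finish with the hand clear of the lever.

Things in the scene. Friction and masses are not known exactly. Their poses are not given: they have to be found in the camera images.
- gearbox: The fixed polishing drive: gearbox 150 (x) x 130 (y) x 70 mm high on a foot plate 176 x 156 mm; motor behind it up to x = 177 mm and 74 mm high; spindle with a 66 mm buff on its left, up to y = 125 mm. Origin: on the bench under the gearbox's centre. x points forward, away from the robot (turned up to 0.3 rad), y left, z up.
- gate_centre (a point): Centre of the H gate on the upper face of the steel gate plate (108 x 92 mm), 84 mm above the bench. A left and a right slot run along x at y = +17 and -17 mm, joined by a cross channel along y at x = 0; all 15 mm wide; the tongues between end in rounded corners. First slot: left forward; second: left back; third: right forward; fourth: right back.
- slot_three (a point): Point on the gate plate's upper face near the end of the third slot, 24 mm forward and 17 mm right of the gate centre: roughly where the stick stands when fully home.
- knob (a point): Centre of the lever's black round knob, 33 mm thick, 48 mm long along the stick (24 mm either way). Its contact sides are flat, 16 mm from the centre, facing the gearbox's x and y. The stick below is a 10 mm steel rod. The lever tilts about a pivot at the gearbox's origin, 162 mm from this point. Moving it takes about 2 N; no spring, it stays where it is left.
- lever_across (a joint): Sideways tilt a of the lever, rad, about the gearbox's x axis: positive leans right (-y). Left slots about -0.21, right slots about +0.21, upright 0. It starts on the left.
- lever_forward (a joint): Fore and aft tilt f, rad: positive leans forward. 0 is the cross channel (free sideways from about -0.03 to 0.03), +0.3 fully home forward, -0.3 fully back. Starts at -0.28 to -0.18, in the second slot. The knob centre lies at x = 162 sin f, y = -162 cos f sin a, z = 162 cos f cos a (mm, gearbox frame).
- knob_near: The near side of the lever's knob; its frame is the lever's own (origin at the lever's pivot, not at the knob). It serves to tell a push on one side from a pinch on two opposite sides.
- knob_far: The far side of the lever's knob; its frame is the lever's own (origin at the lever's pivot, not at the knob). It serves to tell a push on one side from a pinch on two opposite sides.
- knob_left: The left side of the lever's knob; its frame is the lever's own (origin at the lever's pivot, not at the knob). It serves to tell a push on one side from a pinch on two opposite sides.
- knob_right: The right side of the lever's knob; its frame is the lever's own (origin at the lever's pivot, not at the knob). It serves to tell a push on one side from a pinch on two opposite sides.
- dapping_block: Bystander: steel cube of 45 mm with round dies, loose. Origin: centre of its underside.
- bead_jar_3: Bystander: glass jar of beads with a lid, 40 mm across, 64 mm high, loose. Origin: centre of its underside.
- spool_1: Bystander: spool of thread, 40 mm across and high, loose. Origin: centre of its underside.
- cutters: Bystander: cutters, 48 x 134 x 12 mm, loose, lying right of the gearbox. Origin: centre of its underside.
- pliers_flat: Bystander: flat pliers, 48 x 157 x 12 mm, loose, lying left of the gearbox. Origin: centre of its underside.
- wax_lump: Bystander: lump of wax 28 x 34 x 16 mm, loose, lying in front of the gearbox. Origin: centre of its underside.

How it is judged:
By the outcome, as a careful person would: the job done as asked, in the order asked, and still so for the second after the job is handed in, with the robot touching nothing.
It also fails if it takes over 72 s, if anything falls off the work surface, if the arm or the gripper's body presses on something with over 40 N, if the wrist force passes 120 N, or if a joint passes its speed limit or range.

## Robot

A 6-joint arm with a two-finger parallel gripper is mounted at the origin on a cart in front of the work surface, level with it; the furniture and walls round the work are solid. World frame = base frame: x ahead of the robot, y to its left, z up, the work surface at z = 0. Lengths are in m, angles in rad, forces in N, time in s.
With the tool pointing down it reaches from about 0.35 to 0.975 m from the base axis. Payload 4.9 kg.
Tool frame: the origin (TCP) lies midway between the tips of the shut fingers; the grasp point (between the pads) lies 19 mm behind it; x points along the fingers, z is the direction in which the jaws open and shut, and the axes are right-handed (so a half turn about x gives the same grasp; the last joint's range is limited). The gripper opens to 85 mm and grips with 20 to 120 N. Pads are 22 mm wide; open, the fingers measure 114 mm over their backs; the gripper's body (76 mm by 85 mm) begins 54 mm behind the grasp point. The pads swing forward as they close: fully open they stand 13 mm farther back than shut.
Start: joints at [-1.221, 0.053, 1.613, -0, 1.476, -0.119], TCP at [0.282, -0.558, 0.231] pointing down, gripper open.
Joint ranges: [-3.01, 3.01], [-1.01, 2.22], [0.06, 2.58], [-1.02, 4.17], [0.09, 2.62], [-3.14, 3.14]. Speed limits (rad/s): [2.57, 2.57, 3.14, 3.14, 3.14, 3.14].

## Interface

Orientations are given as a unit quaternion [w, x, y, z].
In Python, from plant import state, cams, workorder, nets gives the robot as it stands.
- The arm moves only by the tool play_rows, never from a script. Its argument "motion" is a list of rows, each a list of 3 entries, a list of its own where there are three numbers: the closure, from -1 (fully open) to 1 (shut), then the shift along the world's x, y, z in m, then the turn about the world's z in rad. A call has 1 to 5 rows; each row is the pose to reach, as a shift and turn from the pose commanded when the call began; what a row does not reach only later rows make up. A row lasts 1/10 s, in which the tool goes at most 50 mm and 8.59 degrees, less where a joint would pass 70% of its speed; a pose out of reach is approached as far as the arm can. A call with a gripper value outside its range is refused whole. The fingers move at their own pace and stop on an object; the grip force is fixed at half the most. Time passes only in rows, so rows that repeat a pose let the fingers close. It gives the time, the measured TCP pose, the force and the opening at its end, in the units of the state.
- state(): the state, without advancing time (a new reading comes with each control period).
- cams.grab_frame(name): name is "scene" or "top" or "wrist"; returns (picture, depth): 400x640x3 uint8, red, green, blue; 400x640 float32, m along the optical axis (not along the pixel's ray), 0 where there is no reading.
- cams.camera_info(name): a dict with "K" (3x3 intrinsics, pixels), "rvec" (rotation vector, rad) and "tvec" (3), from world to camera coordinates, as OpenCV has them. Camera axes: x right, y down, z forward; pixel columns grow to the right and rows downward; lengths in m; the calibration is good to about 2 mm. The wrist camera is an equidistant fisheye: a pixel r from the principal point sees the ray r / f radians off the axis. A picture is of the moment at which its call begins: read the wrist's pose just before it. camera_info takes no time and is no camera call; for the wrist camera it gives the pose at the moment of the call.
- workorder.job_done(): hands the job in, once; it reports no verdict.
Trained networks look in the newest picture that a camera, given by its name, has taken for a name from the list of things; names that differ only in an ending like _2 or _b are one class to them, and where a whole thing is asked for, a point or a joint stands for the part that bears it (a point fixed in the world has none). Each returns a list of dicts, best first, with "score" (0 to 1); they miss things now and then, are a little off and sometimes report something else, mostly with a low value. They report only what shows in the picture. A call takes as long as a camera call.
- nets.recognise(camera, target): "at" ([x, y, z] in m, in world coordinates, good to about 4 mm: the middle of the surface that is visible of it).
- nets.landmark_of(camera, target): "at" ([x, y, z] in m, in world coordinates, good to about 4 mm: a listed point, or the origin of a listed thing).
The state is a dict: "time": time; "joint_pos": joint angles; "joint_vel": joint speeds; "joint_efforts": joint torques, N m; "tool_pos": TCP position; "tool_rot": TCP orientation; "contact_force": force on the tool from outside, world axes, zero at the start; "ft_torque": the same for the moment, N m; "gripper_width": opening from 0.0 (shut) to 1.0 (fully open).
Only numpy, scipy, OpenCV 4.12 (cv2) and the standard library are available. Lean on these libraries where they do the work, as an engineer would, in place of code of your own. Each camera call takes 0.05 s, during which the arm holds its last target.

## Working session

There is one attempt and no reset: what is moved stays moved. The work goes in short steps, Python scripts to look and compute and a tool call to move; the robot and the scene stay as the last step left them, time stands still between calls to the robot, and variables do not carry over. Pictures are saved under pics/ and viewed, and the job is handed in when it is done.

Besides the shell and the picture viewer there is one more tool, called as name(argument=value, ...) on one line, values as JSON. play_rows: Moves the arm, as the interface text tells. Its arguments: {"type":"object","properties":{"motion":{"type":"array","items":{"type":"array"}}},"required":["motion"]}

```bash
mkdir -p pics; ls
python3 - <<'E'
from plant import state, cams, workorder, nets
import cv2
s=state(); print({k:(s[k]) for k in s})
for c in ("scene","top"):
    p,d=cams.grab_frame(c); cv2.imwrite(f"pics/{c}0.png",p[:,:,::-1])
    for t in ("gearbox","gate_centre","slot_three","knob"):
        print(c,t,[(r["score"],r["at"]) for r in nets.landmark_of(c,t)[:2]])
    print(c,"rec knob",[(r["score"],r["at"]) for r in nets.recognise(c,"knob")[:2]])
    i=cams.camera_info(c); print(i)
E
```

```text
pics
{'time': 0.0, 'joint_pos': array([-1.22098876e+00,  5.33773098e-02,  1.61430622e+00,  8.97706841e-06,
        1.47601506e+00, -1.18979819e-01]), 'joint_vel': array([-0.00160924,  0.00053426, -0.00212875, -0.00070998,  0.00094961,
        0.00031592]), 'joint_efforts': array([ 3.06512802e-04, -3.93675399e+01, -3.70180643e+01, -2.05190081e-04,
        6.79917153e-03,  4.75839613e-06]), 'tool_pos': array([ 0.28217362, -0.55696769,  0.23004305]), 'tool_rot': array([ 0.60187218,  0.3706659 ,  0.60303548, -0.36973624]), 'contact_force': array([0.52918262, 0.79010648, 0.58968491]), 'ft_torque': array([-0.0389775 ,  0.01447587,  0.00550126]), 'gripper_width': 0.996370521138483}
scene gearbox [(0.92, [0.5468, -0.0466, 0.0001])]
scene gate_centre [(0.86, [0.5433, -0.0502, 0.087])]
scene slot_three [(0.87, [0.5715, -0.0527, 0.0826])]
scene knob [(0.7, [0.4906, -0.0197, 0.1514]), (0.54, [0.5472, -0.0459, 0.0001])]
scene rec knob [(0.6, [0.4971, -0.0307, 0.1571])]
{'K': array([[394.85716548,   0.        , 318.88141064],
       [  0.        , 394.85716548, 198.53164738],
       [  0.        ,   0.        ,   1.        ]]), 'rvec': array([ 2.46306204,  0.38663059, -0.13761158]), 'tvec': array([-0.55212325, -0.0242221 ,  1.09861061])}
top gearbox [(0.95, [0.5407, -0.045, 0.0009])]
top gate_centre [(0.91, [0.5453, -0.0423, 0.0827])]
top slot_three [(0.82, [0.5684, -0.0561, 0.0853])]
top knob [(0.52, [0.4886, -0.0252, 0.1492])]
top rec knob [(0.75, [0.4873, -0.0247, 0.1683])]
{'K': array([[434.54059965,   0.        , 315.08999061],
       [  0.        , 434.54059965, 197.37556627],
       [  0.        ,   0.        ,   1.        ]]), 'rvec': array([ 2.15168044, -2.12782304,  0.12988339]), 'tvec': array([0.06241381, 0.59892642, 0.89957305])}
```

View pics/scene0.png

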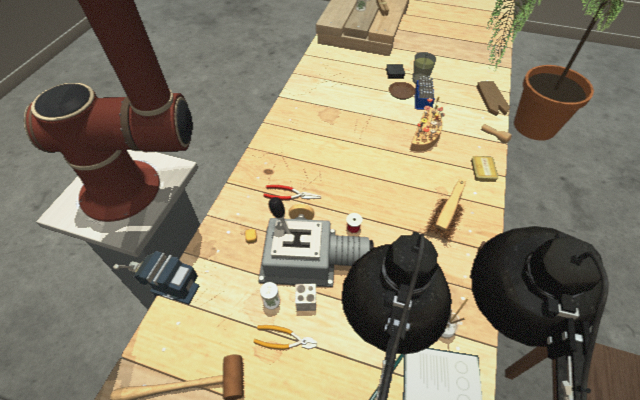

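View pics/top0.png

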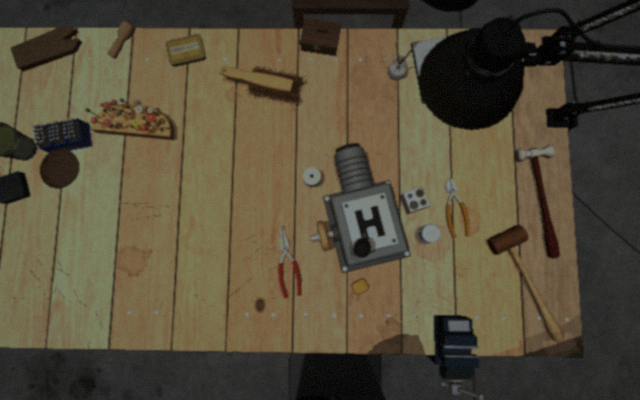

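```bash
cat > h.py <<'E'
import numpy as np, cv2
from plant import state, cams, workorder, nets
def cloud(c):
    p,d=cams.grab_frame(c); i=cams.camera_info(c); K=i["K"]; R,_=cv2.Rodrigues(np.array(i["rvec"])); t=np.array(i["tvec"]).ravel()
    v,u=np.mgrid[0:400,0:640]
    X=np.stack([(u-K[0,2])/K[0,0]*d,(v-K[1,2])/K[1,1]*d,d],-1)
    W=(X-t)@R
    W[d==0]=np.nan
    return p,d,W
def proj(c,P):
    i=cams.camera_info(c); q,_=cv2.projectPoints(np.array(P,float).reshape(-1,3),i["rvec"],i["tvec"],i["K"],None); return q.reshape(-1,2)
E
python3 - <<'E'
from h import *
for c in ("top","scene"):
    p,d,W=cloud(c)
    near=(abs(W[...,0]-.545)<.13)&(abs(W[...,1]+.045)<.13)
    z=W[...,2]
    print(c,np.histogram(z[near],bins=np.arange(-.01,.2,.01)))
    m=near&(z>.055)&(z<.1)
    x0=(W[...,0]<.75)
    for lo,hi in ((.06,.076),(.078,.092)):
        m=near&(z>lo)&(z<hi)
        r=cv2.minAreaRect(W[m][:,:2].astype(np.float32)*1000); print(lo,m.sum(),r, np.median(W[m],0))
    m=near&(z>.12); print("knob pts",m.sum(),W[m].mean(0),W[m].min(0),W[m].max(0))
p,d,W=cloud("top")
cv2.imwrite("pics/topc.png",cv2.resize(p[130:290,280:440,::-1],None,fx=4,fy=4,interpolation=cv2.INTER_CUBIC)*1)
E
```

```text
top (array([2381, 4099,  606,   51,  219,  649,  285, 1505, 2073, 1665,    9,
          4,    0,    0,    0,    8,   23,   71,  174,    1]), array([-0.01,  0.  ,  0.01,  0.02,  0.03,  0.04,  0.05,  0.06,  0.07,
        0.08,  0.09,  0.1 ,  0.11,  0.12,  0.13,  0.14,  0.15,  0.16,
        0.17,  0.18,  0.19]))
0.06 3501 ((544.3137817382812, -31.693389892578125), (256.2646484375, 192.76174926757812), 44.48843002319336) [ 0.55185083 -0.02968226  0.07045523]
0.078 1694 ((566.1060180664062, -49.40258026123047), (142.09844970703125, 170.8291778564453), 70.87797546386719) [ 0.54872476 -0.04889226  0.08443405]
knob pts 277 [ 0.48821004 -0.0213047   0.16986597] [ 0.47068257 -0.03886998  0.14511086] [ 0.50663656 -0.00637252  0.18052427]
scene (array([1279, 2332,  529,  199,  353,  682,  311, 1176, 1417, 1337,   13,
         17,   18,   11,   20,   36,   56,   71,   97,    0]), array([-0.01,  0.  ,  0.01,  0.02,  0.03,  0.04,  0.05,  0.06,  0.07,
        0.08,  0.09,  0.1 ,  0.11,  0.12,  0.13,  0.14,  0.15,  0.16,
        0.17,  0.18,  0.19]))
0.06 2492 ((544.6514892578125, -35.022735595703125), (249.7838134765625, 192.56704711914062), 44.49071502685547) [ 0.56486758 -0.04703927  0.0701422 ]
0.078 1376 ((541.0307006835938, -45.203033447265625), (108.7442855834961, 95.972412109375), 13.863527297973633) [ 0.54326789 -0.04884872  0.08436297]
knob pts 291 [ 0.49349143 -0.02979053  0.16016265] [ 0.47234207 -0.04079407  0.12160285] [ 0.50786655 -0.00997165  0.17836313]
```

View pics/topc.png

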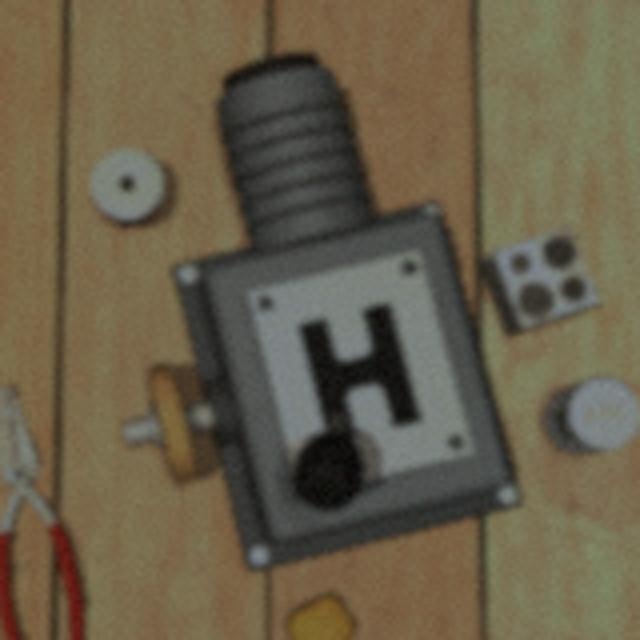

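```bash
cat >> h.py <<'E'
from scipy.spatial.transform import Rotation as Rn
from scipy.optimize import least_squares
def tool():
    s=state(); q=s["tool_rot"]; M=Rn.from_quat([q[1],q[2],q[3],q[0]]).as_matrix()
    return s,M
def comp(m):
    n,l,st,_=cv2.connectedComponentsWithStats(m.astype(np.uint8)); k=1+np.argmax(st[1:,4]); return l==k
E
python3 - <<'E'
from h import *
s,M=tool(); print(M.round(3), "jaw yaw",np.arctan2(M[1,2],M[0,2]))
w=cams.camera_info("wrist"); R,_=cv2.Rodrigues(np.array(w["rvec"])); print("wristcam pos",-R.T@np.array(w["tvec"]).ravel(),"axis",R[2])
for c in ("top","scene"):
    p,d,W=cloud(c); near=(abs(W[...,0]-.545)<.09)&(abs(W[...,1]+.045)<.09)
    g=p.astype(int).sum(-1)/3
    m=near&(abs(W[...,2]-.084)<.007)&(g>(90 if c=="top" else 150))
    m=comp(m); r=cv2.minAreaRect(W[m][:,:2].astype(np.float32)*1000); print(c,m.sum(),r)
    # H pixels
    r2=near&(W[...,2]<.1)&(W[...,2]>.02)&(g<45); r2=comp(r2); print("dark",r2.sum(),np.nanmean(W[r2],0))
    cv2.imwrite(f"pics/m_{c}.png",np.hstack([m*255,r2*255]).astype(np.uint8)[130:290])
    # px coordinates of hypothetical plate outline
    print(g[200:235:4,340:400:6].astype(int) if c=="top" else '')
E
```

```text
[[ 0.     0.892  0.452]
 [-0.     0.452 -0.892]
 [-1.     0.     0.   ]] jaw yaw -1.102067924292068
wristcam pos [ 0.34766281 -0.5248234   0.37420257] axis [-0.25167345 -0.12730592 -0.95940277]
top 1548 ((541.097412109375, -44.59345626831055), (107.7799301147461, 92.21263885498047), 14.46511459350586)
dark 359 [ 0.54274719 -0.04521288  0.07303805]
[[ 83  87 105 126 127 129 129 126  78  51]
 [ 83  81 128 125 131 127 124 125  90  54]
 [ 83 116 125 129 128  96  29 128 110  67]
 [ 83 131 127  21 129 121  21 127 124  74]
 [ 86 121 128  19 121 127  22 127 128  76]
 [ 79 103 125  28  49  32  17 115 129  76]
 [ 83  82 129  62  23  22  14  84 126  90]
 [ 76  81 127 103  20 129  70  47 129 103]
 [ 58  80 129 126  26 128 108  19 127 120]]
scene 1102 ((540.9398803710938, -44.97342300415039), (107.98406219482422, 93.9651107788086), 14.714624404907227)
dark 8 [ 0.52278386 -0.06220086  0.07245594]
```

play_rows(motion=[[1, [0.0, 0.03, 0.03], -0.1], [1, [0.015, 0.075, 0.05], -0.216], [1, [0.03, 0.12, 0.05], -0.216], [1, [0.045, 0.165, 0.05], -0.216], [1, [0.06, 0.21, 0.05], -0.216]])

```text
time: 1.35
tool_pos: [0.3427, -0.346, 0.2817]
tool_rot: [0.559, 0.433, 0.558, -0.433]
contact_force: [1.8, 0.8, 0.3]
gripper_width: 0.145
```

play_rows(motion=[[1, [0.015, 0.045, 0.0], 0], [1, [0.03, 0.09, 0.0], 0], [1, [0.045, 0.135, 0.0], 0], [1, [0.06, 0.18, 0], 0], [1, [0.075, 0.225, 0], 0]])

```text
time: 1.85
tool_pos: [0.4176, -0.1207, 0.2816]
tool_rot: [0.559, 0.433, 0.559, -0.433]
contact_force: [1.2, -0.2, 1.3]
gripper_width: -0.001
```

play_rows(motion=[[1, [0.015, 0.045, 0.0], 0], [1, [0.03, 0.089, 0.0], 0], [1, [0.03, 0.089, 0.0], 0]])

```text
time: 2.15
tool_pos: [0.4481, -0.0289, 0.2815]
tool_rot: [0.561, 0.431, 0.561, -0.43]
contact_force: [-0.8, -0.4, -1.0]
gripper_width: 0.003
```

Run:
```python
from h import *
s,M=tool(); print(s["tool_pos"],s["gripper_width"],M[:,2],s["joint_pos"],s["contact_force"])
p,d=cams.grab_frame("scene"); cv2.imwrite("pics/s1.png",p[100:320,150:420,::-1].repeat(2,0).repeat(2,1))
p,d=cams.grab_frame("wrist"); cv2.imwrite("pics/w1.png",p[:,:,::-1])
```

```text
[ 0.44810239 -0.02889835  0.28152825] 0.003390478970119793 [ 0.25792618 -0.9661637  -0.00133901] [-2.31509407e-01 -4.12623584e-01  1.93747204e+00  1.74901038e-03
  1.61631970e+00  1.07849231e+00] [-0.84142968 -0.3598517  -1.00156917]
```

View pics/s1.png

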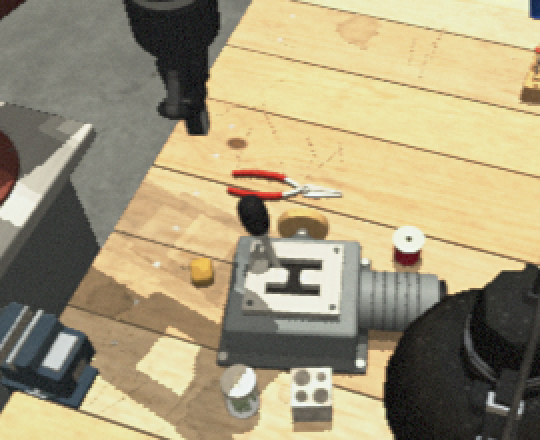

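View pics/w1.png

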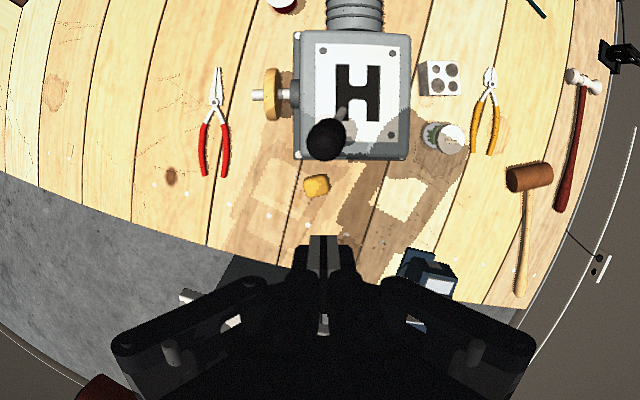

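play_rows(motion=[[1, [0.001, -0.004, -0.04], 0], [1, [0.001, -0.004, -0.08], 0], [1, [0.001, -0.004, -0.11], 0], [1, [0.001, -0.004, -0.131], 0], [1, [0.001, -0.004, -0.131], 0]])

```text
time: 2.75
tool_pos: [0.4456, -0.0384, 0.1465]
tool_rot: [0.556, 0.433, 0.561, -0.435]
contact_force: [-0.4, 0.3, -1.8]
gripper_width: -0.0
```

play_rows(motion=[[1, [0.004, 0.001, 0], 0], [1, [0.0077, 0.002, 0], 0], [1, [0.0116, 0.003, 0.0], 0], [1, [0.0155, 0.004, 0], 0], [1, [0.0194, 0.005, 0], 0]])

```text
time: 3.25
tool_pos: [0.4683, -0.0326, 0.1512]
tool_rot: [0.559, 0.433, 0.559, -0.433]
contact_force: [-3.5, 0.0, 2.2]
gripper_width: -0.001
```

```bash
cat >> h.py <<'E'
C=np.array([.541,-.0448]); Y=.253; G=np.array([[np.cos(Y),np.sin(Y)],[-np.sin(Y),np.cos(Y)]])
def gb(P):
    P=np.array(P,float).reshape(-1,3).copy(); P[:,:2]=(P[:,:2]-C)@G.T; return P
def look(n):
    s,M=tool(); print("tcp gb",gb(s["tool_pos"])[0].round(4),"F",s["contact_force"].round(1),"t",s["time"])
    p,d=cams.grab_frame("wrist"); cv2.imwrite(f"pics/w{n}.png",p[:300,150:550,::-1].repeat(2,0).repeat(2,1)[:600])
    p,d,W=cloud("scene"); cv2.imwrite(f"pics/s{n}.png",p[160:300,220:400,::-1].repeat(4,0).repeat(4,1))
    print([(r["score"],gb(r["at"])[0].round(4)) for r in nets.landmark_of("scene","knob")[:2]])
    print([(r["score"],gb(r["at"])[0].round(4)) for r in nets.recognise("scene","knob")[:2]])
E
python3 -c "
from h import *
look(2)"
```

```text
tcp gb [-0.0673  0.03    0.1512] F [-3.5  0.   2.2] t 3.25
[(0.67, array([-0.0373,  0.0373,  0.15  ]))]
[(0.54, array([-0.034 ,  0.0222,  0.1559])), (0.39, array([0.135 , 0.0864, 0.0406]))]
```

View pics/s2.png

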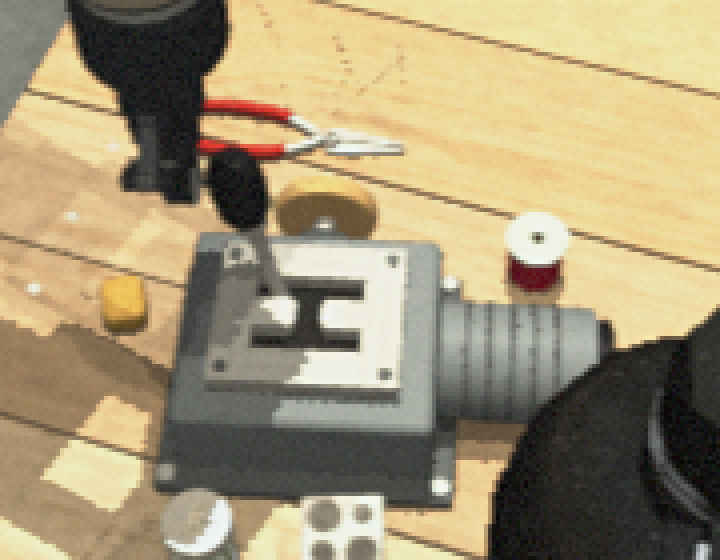

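View pics/w2.png

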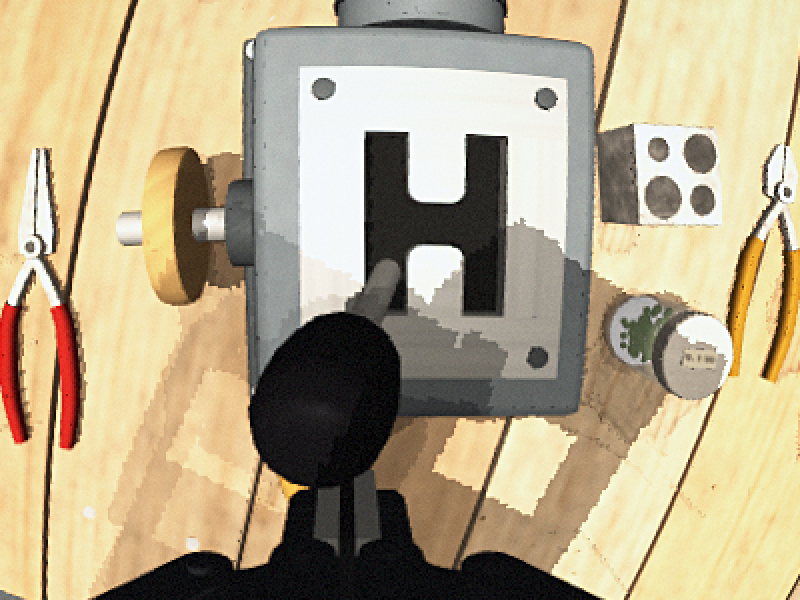

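play_rows(motion=[[1, [0.006, 0.004, 0], 0], [1, [0.013, 0.0065, 0], 0], [1, [0.02, 0.0085, 0.0], 0], [1, [0.027, 0.01, 0], 0], [1, [0.027, 0.01, 0], 0]])

```text
time: 3.95
tool_pos: [0.4956, -0.0222, 0.1501]
tool_rot: [0.559, 0.433, 0.559, -0.433]
contact_force: [-0.8, 0.6, 0.0]
gripper_width: -0.001
```

```bash
python3 -c "
from h import *
look(3)"
```

```text
tcp gb [-0.0383  0.0333  0.1501] F [-0.8  0.6  0. ] t 3.95
[(0.81, array([-0.0109,  0.0353,  0.1567]))]
[(0.85, array([-0.0072,  0.024 ,  0.1608]))]
```

View pics/s3.png

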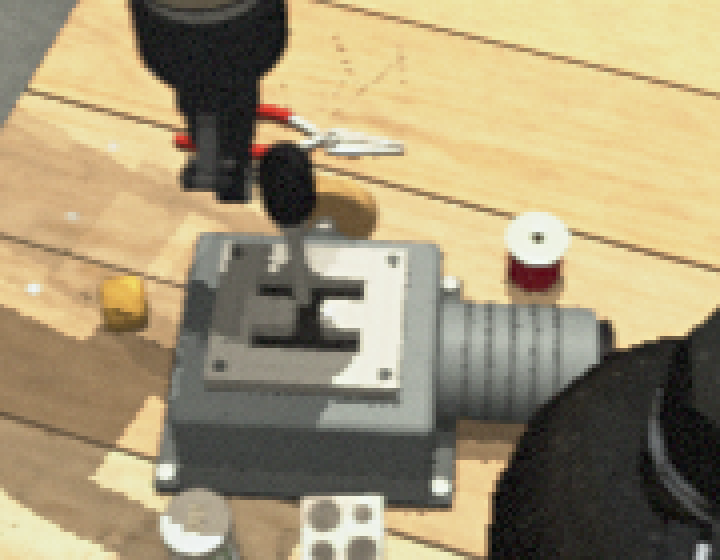

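View pics/w3.png

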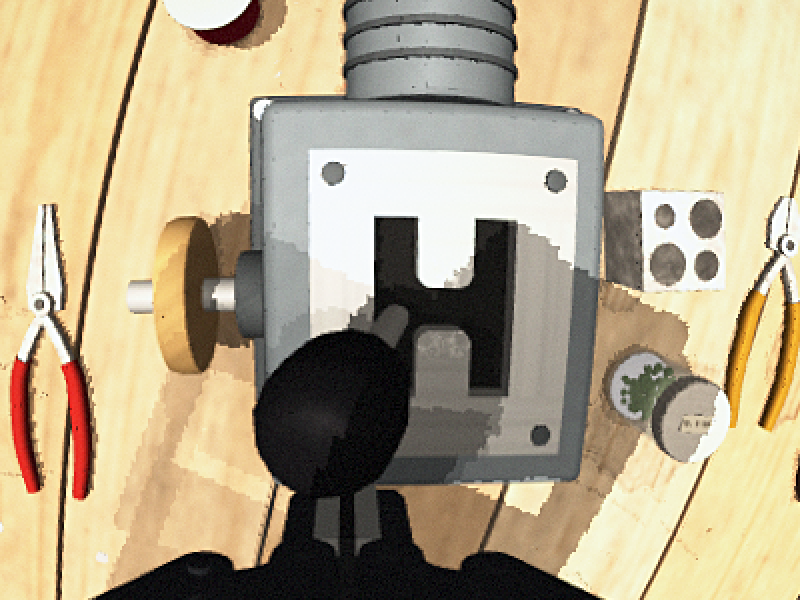

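play_rows(motion=[[1, [0.004, 0.001, 0], 0], [1, [0.0075, 0.0019, 0], 0], [1, [0.0106, 0.0027, 0.0], 0], [1, [0.0106, 0.0027, 0], 0], [1, [0.0106, 0.0027, 0], 0]])

```text
time: 4.65
tool_pos: [0.5055, -0.0198, 0.1503]
tool_rot: [0.559, 0.433, 0.559, -0.433]
contact_force: [-1.2, -0.7, 1.0]
gripper_width: 0.0
```

```bash
python3 -c "
from h import *
look(4)"
```

```text
tcp gb [-0.0281  0.0331  0.1503] F [-1.2 -0.7  1. ] t 4.65
[(0.54, array([-0.0049,  0.0375,  0.1579]))]
[(0.93, array([0.0006, 0.0263, 0.1638]))]
```

View pics/s4.png

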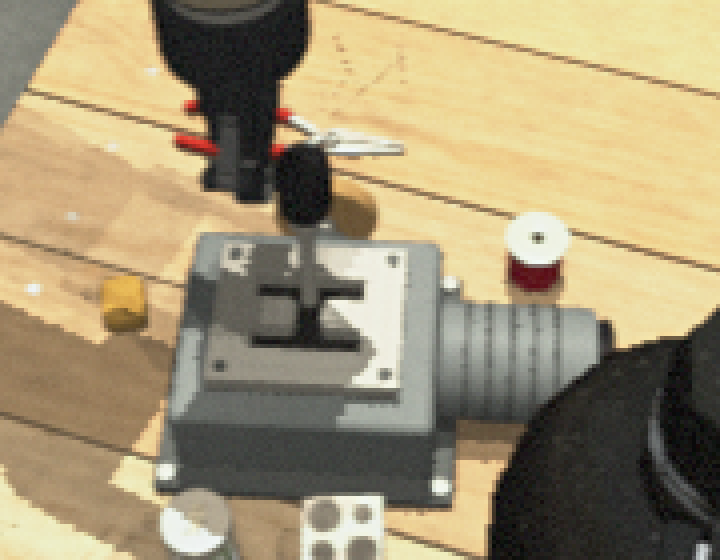

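View pics/w4.png

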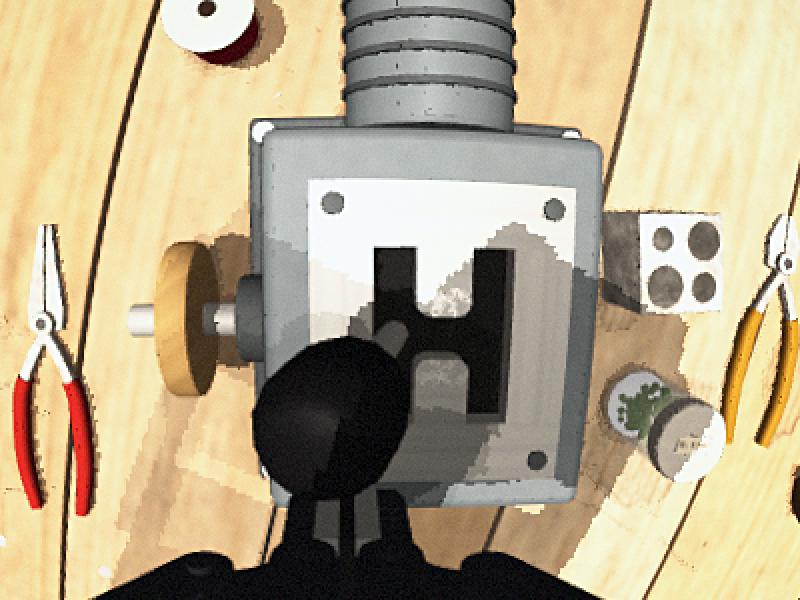

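play_rows(motion=[[1, [-0.013, -0.0034, 0], 0], [1, [-0.0261, -0.0068, 0], 0], [1, [-0.033, 0.018, 0.0], 0], [1, [-0.0391, 0.0436, 0], 0], [1, [-0.0391, 0.0436, 0], 0]])

```text
time: 5.35
tool_pos: [0.4657, 0.0255, 0.1502]
tool_rot: [0.559, 0.433, 0.56, -0.432]
contact_force: [0.6, -0.0, 0.7]
gripper_width: 0.003
```

```bash
cat >> h.py <<'E'
def fit(c):
    p,d,W=cloud(c); s,M=tool()
    g=gb(W.reshape(-1,3)); px=p.reshape(-1,3).astype(int)
    t=gb(s["tool_pos"])[0]
    m=(abs(g[:,0])<.09)&(abs(g[:,1])<.09)&(g[:,2]>.098)&(g[:,2]<.195)&(np.hypot(g[:,0]-t[0],g[:,1]-t[1])>.045)
    P=g[m]
    def axis(th):
        f,a=th; return np.array([np.sin(f),-np.cos(f)*np.sin(a),np.cos(f)*np.cos(a)])
    def sd(th):
        u=axis(th); l=P@u; r=np.linalg.norm(P-np.outer(l,u),axis=1)
        k=np.hypot(l-162,0)if 0 else l-.162
        # ellipsoid-ish knob and rod
        e=np.minimum(np.abs(np.hypot(r/.0165,k/.024)-1)*.0165, np.abs(r-.005)+(l>.14)*.01)
        return e
    best=min((least_squares(sd,[f0,a0],loss="soft_l1",f_scale=.002) for f0 in (-.15,0,.15) for a0 in (-.2,0,.2)),key=lambda r:r.cost)
    print(c,"n",m.sum(),"f,a",best.x.round(3),"rms",np.sqrt(np.mean(best.fun**2)).round(4))
    for lo,hi in ((.1,.115),(.115,.13)):
        q=P[(P[:,2]>lo)&(P[:,2]<hi)]; print(lo,len(q),q.mean(0).round(4) if len(q) else'')
E
python3 -c "
from h import *
look(5); fit('scene'); fit('top')
p,d=cams.grab_frame('top'); cv2.imwrite('pics/t5.png',p[130:290,280:440,::-1].repeat(4,0).repeat(4,1))"
```

```text
tcp gb [-0.0553  0.0869  0.1502] F [ 0.6 -0.   0.7] t 5.35
[(0.87, array([-0.0034,  0.0384,  0.1537]))]
[(0.69, array([0.0012, 0.024 , 0.1615]))]
scene n 324 f,a [-0.015 -0.213] rms 0.0015
0.1 23 [-0.001   0.0195  0.1065]
0.115 21 [-0.0017  0.0228  0.1202]
top n 204 f,a [-0.009 -0.218] rms 0.0018
0.1 0 
0.115 0
```

View pics/t5.png

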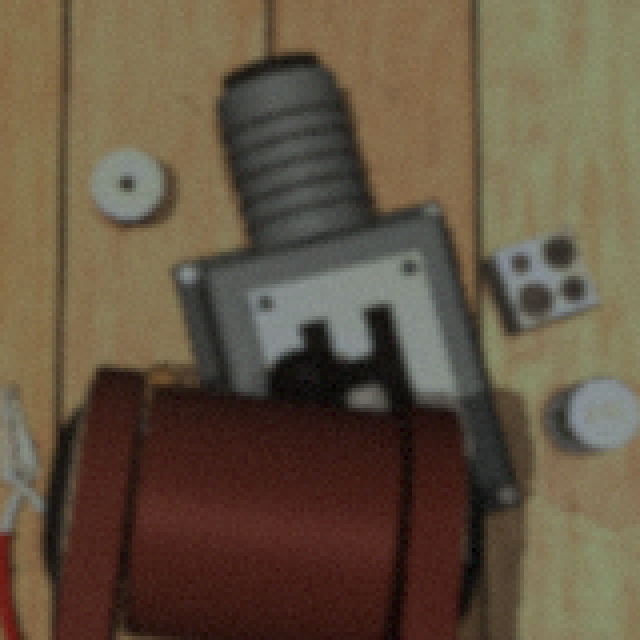

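View pics/w5.png

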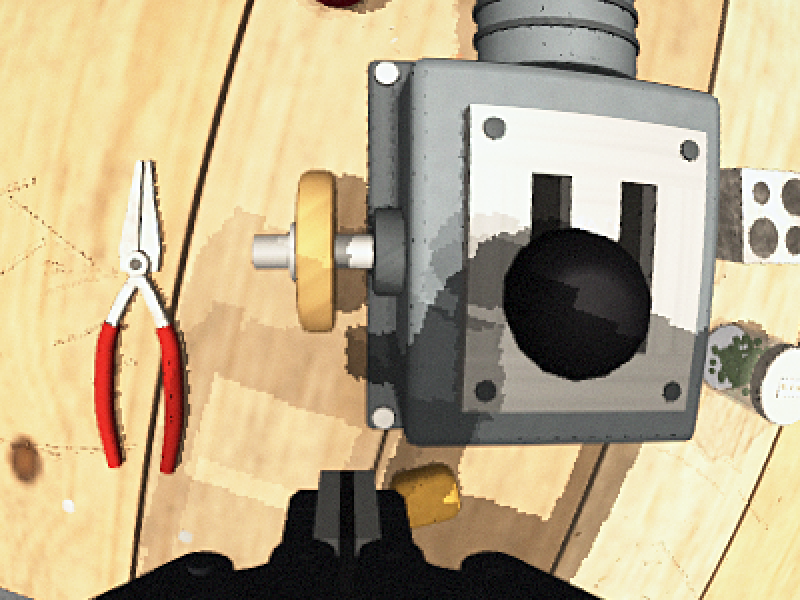

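play_rows(motion=[[1, [0.026, 0.0067, 0], 0], [1, [0.0525, 0.0136, 0], 0], [1, [0.0525, 0.0136, 0], 0], [1, [0.0545, 0.0059, 0], 0], [1, [0.0565, -0.0019, 0], 0]])

```text
time: 6.2
tool_pos: [0.5223, 0.0211, 0.15]
tool_rot: [0.559, 0.433, 0.559, -0.433]
contact_force: [-0.1, 2.6, 1.4]
gripper_width: -0.002
```

play_rows(motion=[[1, [0.0015, -0.0058, 0], 0], [1, [0.003, -0.0116, 0], 0], [1, [0.0045, -0.0174, 0], 0], [1, [0.006, -0.0232, 0], 0], [1, [0.006, -0.0232, 0], 0]])

```text
time: 6.7
tool_pos: [0.5289, -0.0022, 0.1503]
tool_rot: [0.559, 0.433, 0.559, -0.433]
contact_force: [-0.1, 1.8, 0.1]
gripper_width: 0.003
```

```bash
python3 -c "
from h import *
look(6); fit('scene')"
```

```text
tcp gb [-0.0011  0.0443  0.1503] F [-0.1  1.8  0.1] t 6.7
[(0.54, array([1.000e-04, 1.460e-02, 1.586e-01]))]
[(0.58, array([-0.002 ,  0.0049,  0.1665])), (0.36, array([-0.0441, -0.1319,  0.0646]))]
scene n 86 f,a [-0.017 -0.077] rms 0.0013
0.1 0 
0.115 0
```

View pics/s6.png

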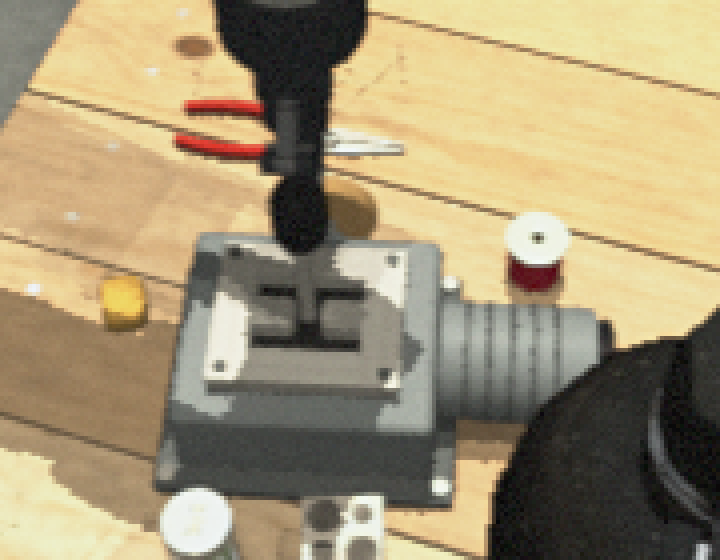

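View pics/w6.png

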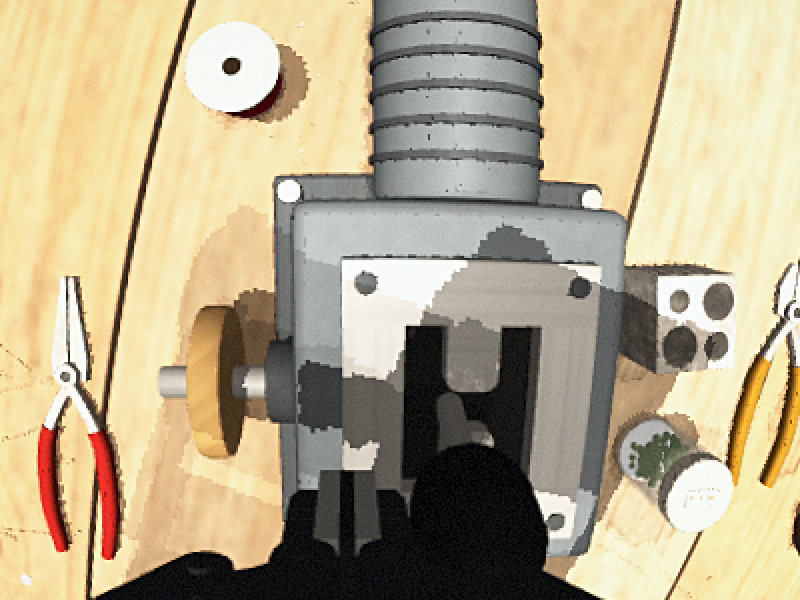

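play_rows(motion=[[1, [0.002, -0.0077, 0], 0], [1, [0.004, -0.0155, 0], 0], [1, [0.006, -0.0232, 0], 0], [1, [0.008, -0.031, 0], 0], [1, [0.008, -0.031, 0], 0]])

```text
time: 7.45
tool_pos: [0.5371, -0.0337, 0.1504]
tool_rot: [0.559, 0.433, 0.559, -0.433]
contact_force: [0.2, 0.6, 0.3]
gripper_width: -0.001
```

```bash
python3 -c "
from h import *
look(7); fit('scene')"
```

```text
tcp gb [-0.001   0.0117  0.1504] F [0.2 0.6 0.3] t 7.45
[(0.65, array([-0.001 , -0.0145,  0.1589])), (0.23, array([-0.1227,  0.0472, -0.0025]))]
[(0.57, array([-0.0015, -0.028 ,  0.1703]))]
scene n 67 f,a [-0.016  0.118] rms 0.0015
0.1 0 
0.115 0
```

View pics/s7.png

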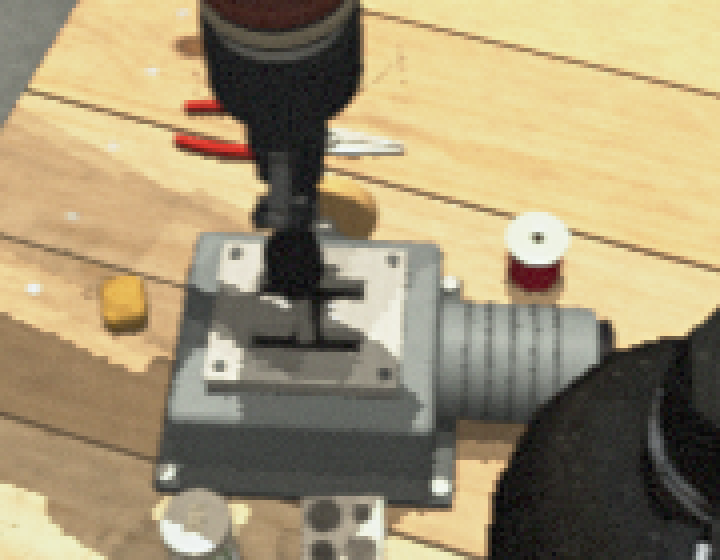

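play_rows(motion=[[1, [0.0008, -0.003, 0], 0], [1, [0.0016, -0.006, 0], 0], [1, [0.0022, -0.0085, 0], 0], [1, [0.0026, -0.0105, 0], 0], [1, [0.0026, -0.0105, 0], 0]])

```text
time: 8.2
tool_pos: [0.5394, -0.0431, 0.1502]
tool_rot: [0.559, 0.433, 0.559, -0.433]
contact_force: [0.3, 1.4, -0.3]
gripper_width: 0.004
```

play_rows(motion=[[1, [0.0003, -0.001, 0], 0], [1, [0.0005, -0.002, 0], 0], [1, [0.0005, -0.002, 0], 0]])

```text
time: 8.5
tool_pos: [0.5399, -0.045, 0.1503]
tool_rot: [0.559, 0.433, 0.559, -0.433]
contact_force: [-0.4, 0.9, -0.9]
gripper_width: -0.001
```

```bash
python3 -c "
from h import *
look(8); fit('scene')"
```

```text
tcp gb [-1.100e-03  1.000e-04  1.503e-01] F [-0.4  0.9 -0.9] t 8.5
[(0.65, array([ 0.0016, -0.0266,  0.1556]))]
[(0.64, array([ 0.0174, -0.0251,  0.07  ])), (0.57, array([-0.0023, -0.0343,  0.1721]))]
scene n 27 f,a [-0.017  0.189] rms 0.0013
0.1 0 
0.115 0
```

View pics/s8.png

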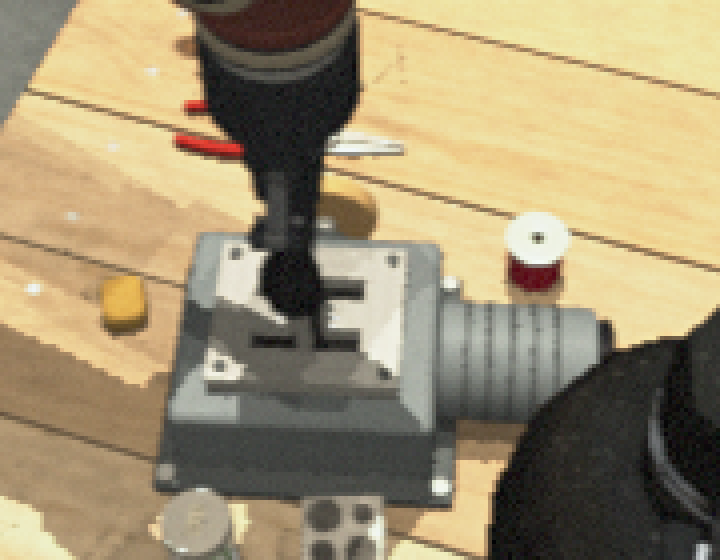

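View pics/w8.png

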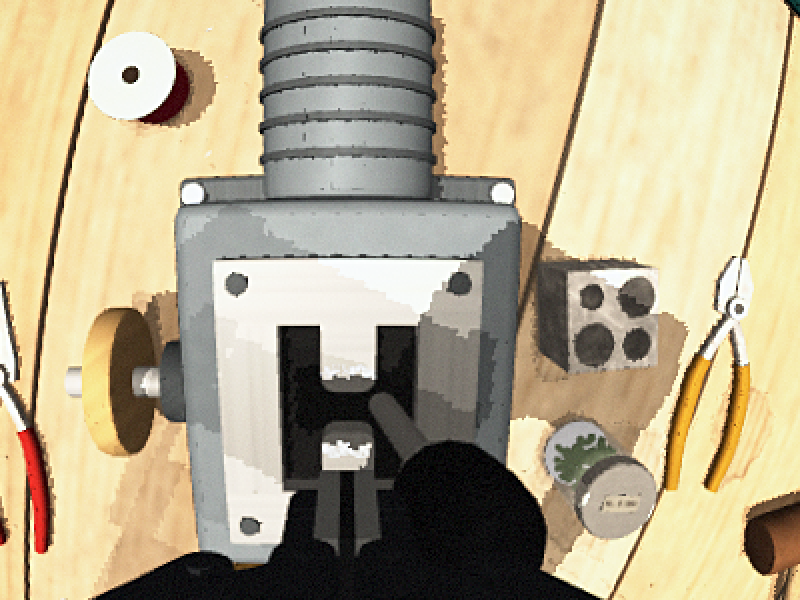

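play_rows(motion=[[1, [0.0003, -0.001, 0], 0], [1, [0.0005, -0.002, 0], 0], [1, [0.0005, -0.002, 0], 0]])

```text
time: 9.05
tool_pos: [0.5404, -0.047, 0.1503]
tool_rot: [0.559, 0.433, 0.559, -0.433]
contact_force: [-0.3, 1.3, -1.3]
gripper_width: 0.003
```

```bash
python3 -c "
from h import *
for i in range(4): print(state()['contact_force'].round(1)); cams.grab_frame('scene')
fit('scene')"
```

```text
[-0.3  1.3 -1.3]
[ 0.5  0.9 -0. ]
[ 0.1  0.7 -0.9]
[-0.   1.4 -0.9]
scene n 29 f,a [-0.012  0.203] rms 0.0015
0.1 0 
0.115 0
```

play_rows(motion=[[1, [-0.0025, 0.0097, 0], 0], [1, [-0.005, 0.0194, 0], 0], [1, [-0.034, 0.012, 0], 0], [1, [-0.0621, 0.0046, 0], 0], [1, [-0.0621, 0.0046, 0], 0]])

```text
time: 9.8
tool_pos: [0.4758, -0.0417, 0.1496]
tool_rot: [0.559, 0.433, 0.559, -0.433]
contact_force: [-0.1, -0.6, -0.3]
gripper_width: 0.001
```

play_rows(motion=[[1, [0.006, -0.0247, 0], 0], [1, [0.0127, -0.0494, 0], 0], [1, [0.0127, -0.0494, 0], 0], [1, [0.0127, -0.0494, 0], 0]])

```text
time: 10.2
tool_pos: [0.4914, -0.0914, 0.1505]
tool_rot: [0.559, 0.433, 0.559, -0.433]
contact_force: [-0.1, 0.6, 0.1]
gripper_width: -0.001
```

```bash
python3 -c "
from h import *
look(9); fit('scene'); fit('top')"
```

```text
tcp gb [-0.0597 -0.0327  0.1505] F [-0.1  0.6  0.1] t 10.2
[(0.68, array([-0.0011, -0.0309,  0.1594]))]
[(0.73, array([-1.000e-04, -4.120e-02,  1.744e-01])), (0.56, array([-0.0287,  0.1943,  0.0092]))]
scene n 244 f,a [-0.012  0.195] rms 0.0017
0.1 10 [-0.0002 -0.025   0.108 ]
0.115 2 [ 0.0004 -0.0274  0.1184]
top n 118 f,a [-0.008  0.182] rms 0.0011
0.1 11 [-0.0014 -0.0159  0.1066]
0.115 3 [-0.0022 -0.0171  0.1171]
```

View pics/s9.png

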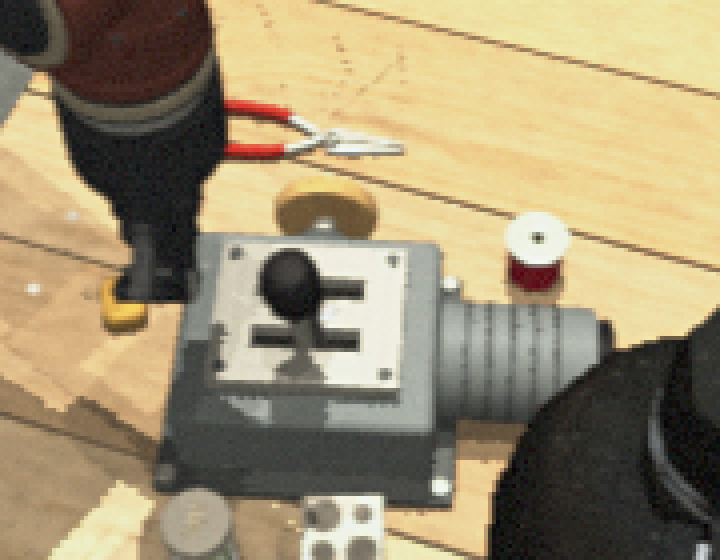

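View pics/w9.png

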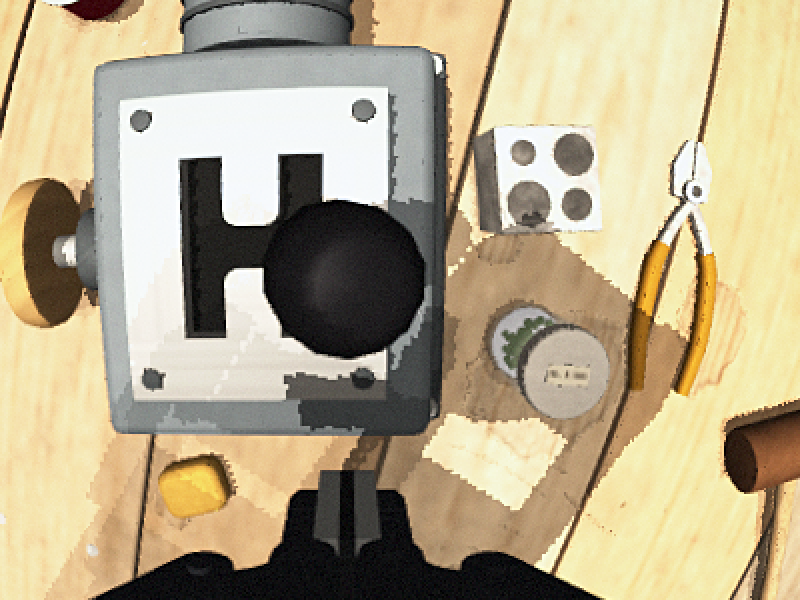

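play_rows(motion=[[1, [0.0116, 0.003, -0.01], 0], [1, [0.0232, 0.006, -0.01], 0], [1, [0.031, 0.008, -0.01], 0], [1, [0.0387, 0.01, -0.01], 0], [1, [0.0465, 0.012, -0.01], 0]])

```text
time: 11.0
tool_pos: [0.5381, -0.0796, 0.1409]
tool_rot: [0.559, 0.433, 0.559, -0.433]
contact_force: [-2.2, -0.2, 1.8]
gripper_width: -0.0
```

play_rows(motion=[[1, [0.004, 0.001, 0], 0], [1, [0.0077, 0.002, 0], 0], [1, [0.0116, 0.003, 0], 0], [1, [0.0155, 0.004, 0], 0], [1, [0.0155, 0.004, 0], 0]])

```text
time: 11.5
tool_pos: [0.5534, -0.0756, 0.1401]
tool_rot: [0.559, 0.433, 0.559, -0.433]
contact_force: [0.1, -0.3, 1.2]
gripper_width: -0.001
```

```bash
python3 -c "
from h import *
look(10); fit('scene')"
```

```text
tcp gb [ 0.0043 -0.0329  0.1401] F [ 0.1 -0.3  1.2] t 11.5
[(0.82, array([ 0.0348, -0.0319,  0.1548]))]
[(0.49, array([ 0.0308, -0.0406,  0.1702]))]
scene n 2 f,a [0.352 0.218] rms 0.0
0.1 0 
0.115 0
```

View pics/s10.png

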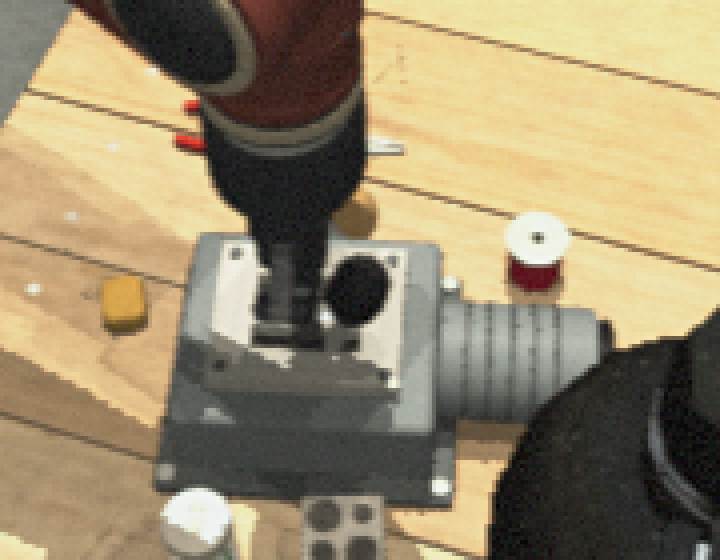

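play_rows(motion=[[1, [0.003, 0.0008, 0], 0], [1, [0.006, 0.0015, 0], 0], [1, [0.0087, 0.0022, 0], 0], [1, [0.0087, 0.0022, 0], 0]])

```text
time: 12.15
tool_pos: [0.5621, -0.0733, 0.1402]
tool_rot: [0.559, 0.433, 0.559, -0.433]
contact_force: [-0.8, 0.3, 0.2]
gripper_width: -0.003
```

play_rows(motion=[[1, [0.001, 0.0003, 0], 0], [1, [0.002, 0.0005, 0], 0], [1, [0.002, 0.0005, 0], 0]])

```text
time: 12.45
tool_pos: [0.5638, -0.0729, 0.1403]
tool_rot: [0.559, 0.433, 0.559, -0.433]
contact_force: [-1.7, 0.1, -0.2]
gripper_width: 0.0
```

```bash
python3 -c "
from h import *
look(11)"
```

```text
tcp gb [ 0.015  -0.0329  0.1403] F [-1.7  0.1 -0.2] t 12.45
[(0.55, array([ 0.0438, -0.032 ,  0.1527])), (0.15, array([ 0.1386,  0.0929, -0.0005]))]
[(0.73, array([ 0.0425, -0.0356,  0.1667])), (0.51, array([-0.0981,  0.1803,  0.0139]))]
```

View pics/s11.png

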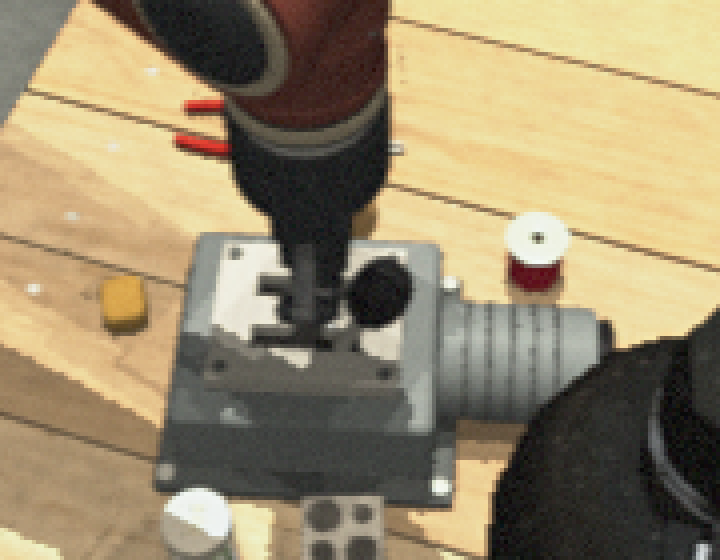

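Close to the end (f≈0.29). Creep 1 mm at a time until the stop shows.

play_rows(motion=[[1, [0.001, 0.0003, 0], 0], [1, [0.001, 0.0003, 0], 0]])

```text
time: 12.85
tool_pos: [0.5647, -0.0727, 0.1403]
tool_rot: [0.559, 0.433, 0.559, -0.433]
contact_force: [-1.5, 0.5, -1.0]
gripper_width: 0.001
```

play_rows(motion=[[1, [0.001, 0.0003, 0], 0], [1, [0.001, 0.0003, 0], 0]])

```text
time: 13.05
tool_pos: [0.5658, -0.0723, 0.1403]
tool_rot: [0.559, 0.433, 0.559, -0.433]
contact_force: [-1.4, 0.4, -0.8]
gripper_width: 0.001
```

play_rows(motion=[[1, [0.001, 0.0003, 0], 0], [1, [0.001, 0.0003, 0], 0]])

```text
time: 13.25
tool_pos: [0.5668, -0.072, 0.1403]
tool_rot: [0.559, 0.433, 0.559, -0.433]
contact_force: [-0.8, -0.5, -0.4]
gripper_width: -0.003
```

play_rows(motion=[[1, [0.001, 0.0003, 0], 0], [1, [0.001, 0.0003, 0], 0]])

```text
time: 13.45
tool_pos: [0.5678, -0.0717, 0.1403]
tool_rot: [0.559, 0.433, 0.559, -0.433]
contact_force: [-1.3, 0.2, -0.6]
gripper_width: 0.002
```

play_rows(motion=[[1, [0.001, 0.0003, 0], 0], [1, [0.001, 0.0003, 0], 0]])

```text
time: 13.65
tool_pos: [0.5684, -0.0715, 0.1401]
tool_rot: [0.559, 0.433, 0.559, -0.433]
contact_force: [-3.1, -0.1, -0.7]
gripper_width: 0.001
```

```bash
python3 -c "
from h import *
for i in range(3): print(state()['contact_force'].round(1)); cams.grab_frame('scene')
look(12); fit('scene')"
```

```text
[-3.1 -0.1 -0.7]
[-3.4 -1.  -1.1]
[-3.5 -0.6  0.4]
tcp gb [ 0.0199 -0.0327  0.1401] F [-3.  -1.1  0.4] t 13.8
[]
[(0.66, array([ 0.0452, -0.0369,  0.1659])), (0.18, array([ 0.0272, -0.0348,  0.0707]))]
scene n 4 f,a [0.314 0.197] rms 0.0005
0.1 0 
0.115 0
```

View pics/s12.png

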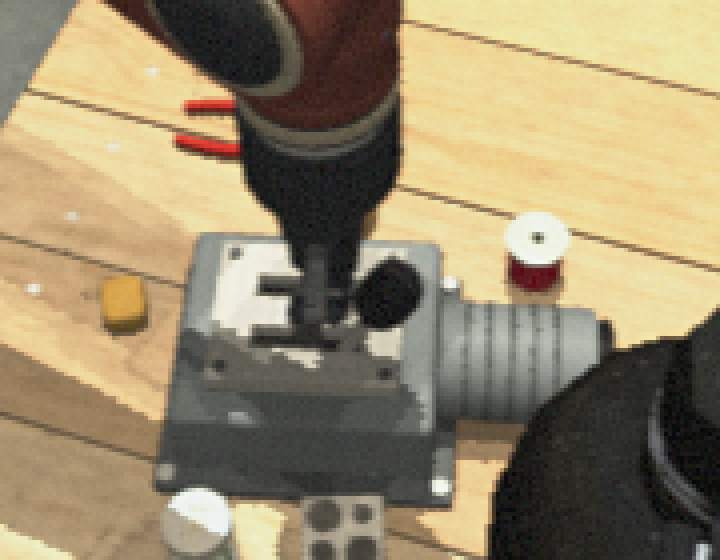

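View pics/w12.png

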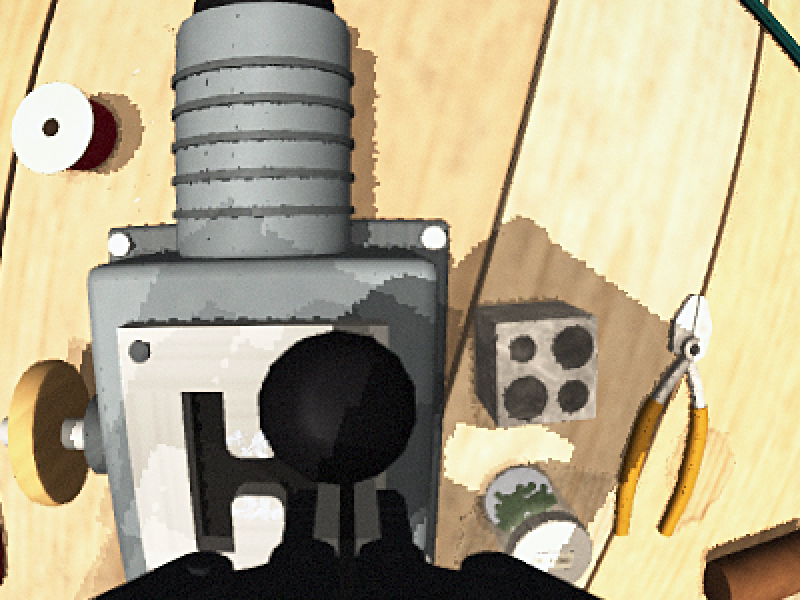

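play_rows(motion=[[1, [0.001, 0.0003, 0], 0], [1, [0.001, 0.0003, 0], 0]])

```text
time: 14.25
tool_pos: [0.569, -0.0713, 0.14]
tool_rot: [0.559, 0.432, 0.56, -0.434]
contact_force: [-5.9, -2.1, 0.7]
gripper_width: -0.001
```

play_rows(motion=[[1, [-0.01, -0.0026, 0], 0], [1, [-0.035, -0.009, 0], 0], [1, [-0.07, -0.018, 0.0], 0], [1, [-0.08, -0.02, 0.04], 0], [1, [-0.09, -0.03, 0.08], 0]])

```text
time: 14.75
tool_pos: [0.4776, -0.1001, 0.2191]
tool_rot: [0.558, 0.433, 0.56, -0.433]
contact_force: [0.6, 0.5, 1.1]
gripper_width: 0.001
```

play_rows(motion=[[1, [0, -0.04, 0.03], 0], [1, [-0.01, -0.085, 0.05], 0], [1, [-0.02, -0.13, 0.05], 0], [1, [-0.03, -0.17, 0.05], 0], [1, [-0.03, -0.17, 0.05], 0]])

```text
time: 15.25
tool_pos: [0.449, -0.2751, 0.2713]
tool_rot: [0.559, 0.434, 0.556, -0.435]
contact_force: [1.2, 0.7, -0.9]
gripper_width: -0.0
```

```bash
python3 -c "
from h import *
look(13); fit('scene'); fit('top')
p,d=cams.grab_frame('top'); cv2.imwrite('pics/t13.png',p[130:290,280:440,::-1].repeat(4,0).repeat(4,1))"
```

```text
tcp gb [-0.1467 -0.1999  0.2713] F [ 1.2  0.7 -0.9] t 15.25
[(0.51, array([ 0.0496, -0.0292,  0.1495]))]
[(0.86, array([ 0.0485, -0.0357,  0.1651]))]
scene n 258 f,a [0.3   0.195] rms 0.0016
0.1 15 [ 0.0322 -0.0243  0.1068]
0.115 1 [ 0.0341 -0.0268  0.1163]
top n 340 f,a [0.299 0.184] rms 0.0016
0.1 19 [ 0.0312 -0.0177  0.1078]
0.115 5 [ 0.0335 -0.0196  0.118 ]
```

View pics/s13.png

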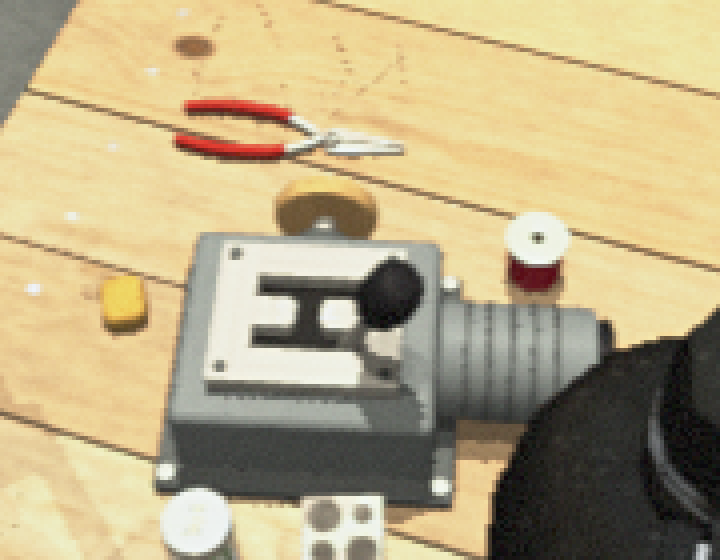

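View pics/t13.png

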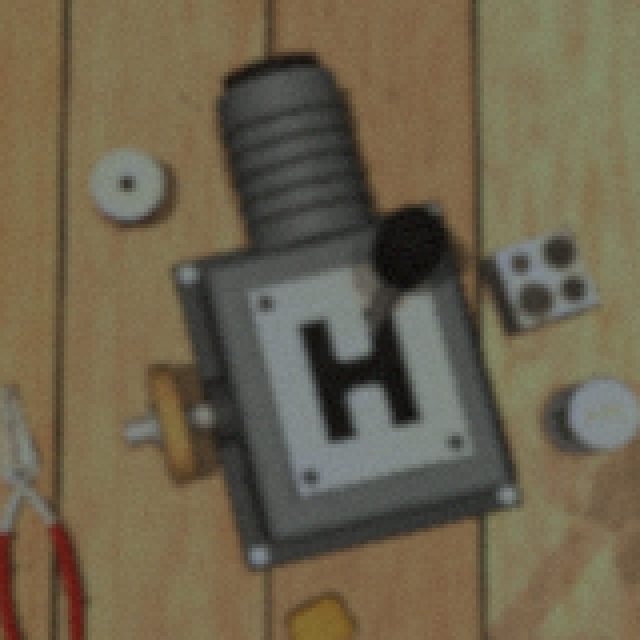

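The lever is home in the third slot (f = 0.30 from both cameras), the surrounding things are where they were, and the hand is clear.

```bash
python3 -c "
from plant import workorder
print(workorder.job_done())"
```

```text
the job is handed in; nothing more can be done
None
```

The polishing drive is now in third, and I have handed the job in. With the shut fingertips I pushed the lever from its near side out of second to the cross channel. I then pushed it from its left side across to the right, and from its near side forward to the stop.

**Lever position:** after withdrawing the hand, fits to the scene and top depth images gave f = 0.300 and 0.299. Sideways they gave a = 0.195 and 0.184. That is slightly under the nominal 0.21 and the two views differ by 0.011, but it is within the stick's play in the slot, and both pictures show the lever in the right forward slot.

**Reaching the stop:** the fingers met the end stop about 4 mm farther forward than I had worked out, probably because the fingertips are slimmer than I assumed. The push force rose to about 6 N there; in the earlier pushes it read no more than about 4 N at the end of any move.

**Surroundings:** the wax, spool, dapping block and jar, and the visible part of the pliers, look unmoved in the before and after pictures. The cutters were last seen from the wrist camera just before I withdrew, not in the final pictures. The hand stopped about 0.27 m above the bench, well clear of the lever, at 15 s of the 72 s allowed.

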